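Re-arm the kiln safety box: key in, reset held

ROBOT

A 6-joint arm with a two-finger parallel gripper is mounted at the origin on the work surface. World frame = base frame: x ahead of the robot, y to its left, z up, the work surface at z = 0. Lengths are in m, angles in degrees, forces in N, time in s.
With the tool pointing down it reaches from about 0.325 to 0.775 m from the base axis. Payload 5.5 kg.
Tool frame: the origin (TCP) lies at the very end of the fingers, on their centre line; the grasp point (between the pads) lies 19 mm behind it; z points along the fingers, y is the line along which they close (so a half turn about z gives the same grasp; the last joint's range is limited). The gripper opens to 88 mm and grips with 3 to 60 N. Pads are 20 mm wide; open, the fingers measure 115 mm over their backs; the gripper's body (75 mm by 178 mm) begins 61 mm behind the grasp point.
Start: joints at [-66.274, 5.22, 70.514, -0, 104.267, -3.249], TCP at [0.272, -0.535, 0.223] pointing down, gripper open.
Joint ranges: [-164.24, 164.24], [-49.07, 125.15], [9.68, 141.18], [-86.29, 266.29], [3.28, 154.24], [-151.56, 151.56]. Speed limits (degrees/s): [147.25, 147.25, 172.46, 180, 180, 180].

INTERFACE

Orientations are given as a 3x3 rotation matrix whose columns are the frame's x, y, z axes.
In Python, from workcell import env, readout, snapshot, camera_info, hand_in gives the robot as it stands (env), with the cameras as plain functions, the readings (readout) and the job as plain functions.
- The arm moves only by the tool shift_gripper, called after "Request:" as name(argument=value, ...), one argument or row to a line, values as JSON. Schema: {"type":"object","properties":{"motion":{"type":"string"},"only":{"type":"string"},"quiet":{"type":"boolean"},"lines":{"type":"string"}},"required":["motion"],"additionalProperties":false}. motion is a string of 1 to 20 rows, one to a line, with the numbers parted by spaces; each row has 5 numbers: dx, dy, dz in units of 5 mm, then a turn about the tool's z in units of 10 degrees, then the opening from 0.0 (shut) to 1.0 (fully open); each row is the pose to reach, as a shift and turn from the pose commanded when the call began, along the tool's axes at that moment; what a row does not reach only later rows make up. A row lasts 1/8 s, in which the tool goes at most 0.0625 m and 10.7 degrees, less where a joint would pass 70% of its speed; a pose out of reach is approached as far as the arm can. The fingers move at their own pace and stop on an object; the grip force is fixed at half the most. Time passes only in rows, so rows that do not move let the fingers close. The tool returns the time, the measured TCP pose, the force, the opening and the grip force at its end. only (a regular expression) keeps the lines of the reply that match it, lines (a string "A,B") keeps lines A to B, and quiet returns only ok. Input that does not fit is refused with a message, and nothing moves.
- readout.get_obs(): the state, without advancing time (a new reading comes with each control period).
- snapshot(name): name is "side" or "top" or "wrist"; returns the picture (480x640x3 uint8, red, green, blue); there is no depth.
- camera_info(name): a dict with "fx", "fy", "cx", "cy" (pixels), "R" (3x3) and "t" (3): a world point X has camera coordinates R X + t. Camera axes: x right, y down, z forward; pixel columns grow to the right and rows downward; lengths in m; the calibration is good to about 2 mm. A picture is of the moment at which its call begins: read the wrist's pose just before it. camera_info takes no time and is no camera call; for the wrist camera it gives the pose at the moment of the call.
- hand_in(): hands the job in; it is judged then, once.
The state is a dict: "time": time; "q": joint angles; "qvel": joint speeds; "joint_efforts": joint torques, N m; "tcp_pos": TCP position; "ee_rot": TCP orientation; "wrist_force": force on the tool from outside, world axes, zero at the start; "ft_torque": the same for the moment, N m; "gripper_width": opening from 0.0 (shut) to 1.0 (fully open); "gripper_force": force on a finger pad.
Only numpy, scipy, OpenCV 4.12 (cv2) and the standard library are available. Lean on these libraries where they do the work, as an engineer would, in place of code of your own. Each camera call takes 0.05 s, during which the arm holds its last target. There are 200 camera calls.

TASK

The pottery room's kiln has tripped. Take the flat safety key out of the wooden tool block, slide it edgewise all the way down into the slot of the grey control box and let go of it; then take the stylus from the block, reach its steel tip through the round hole in the box's top and press the recessed reset button fully down. Finish while still gripping the stylus and holding the button down, with the key still home and without shifting or tipping the jar, the pot or the wooden batten.

Things in the scene. Friction and masses are not known exactly. Their poses are not given: they have to be found in the camera images.
- control_box: Grey control box, fixed, 160 (x) by 200 (y) by 75 high; origin under its centre, z up. In its flat top, on its y axis: key slot at y = +50, round reset hole at y = -50. Two pilot lamps (18 across, 6 high) at x = +60, y = +12 and -18 are not buttons. Box and tool block stand one left, one right of the robot's x axis, either way, each yawed up to 0.4 rad
- key_slot (a point): Centre of the mouth of the key slot, in the plane of the box's top (75 above the table). The slot is 46 long along the box's x and 9 wide along its y, straight sides, 50 deep
- reset_hole (a point): Centre of the mouth of the round reset hole, in the plane of the box's top. The hole is 18 in diameter, vertical, straight; the button stands in it
- button_top (a point): Centre of the top of the reset button, a white round plunger 16 across; unpressed it is 20 below the box's top; it moves straight down
- reset_button (a joint): Travel of the reset button in m: 0 released, 0.006 fully down (a hard stop). Sprung: about 1.5 N starts it, 5 N holds it fully down; it springs back when let go
- tool_block: Wooden tool block, fixed to the table, 90 (x) by 190 (y) by 60 high; origin at the centre of its underside. In its top, on its own y axis: a 46 by 9 slot (long along its x) at y = +50 with the key, and a round 10 mm hole at y = -50 with the stylus, both 54 deep
- key: Flat safety key, 0.1 kg, upright in the block's slot. Steel blade 40 wide (x), 5 thick (y), 45 long, its last 8 only 34 by 3; above it a dark wooden grip 40 (x) by 18 thick (y) by 45 high that stops on the slot's rim. Origin: centre of the grip's underside (60 above the table at first), z up. Fully home, the grip's underside rests on the box's top. A half turn is equally right
- stylus: Stylus, 35 g, upright, tip down in the block's round hole, its handle resting on the block's top. Round wooden handle 16 in diameter, 75 long, brass ferrule; below it a round steel rod 7 in diameter, 50 long, round end. Origin: centre of the handle's underside where the rod begins (60 above the table at first), z up along the handle. Its yaw means nothing
- stylus_tip (a point): Lowest point of the stylus's steel rod, 50 below the stylus's origin
- jar: Bystander: closed glass jar with a steel lid, 72 across and 105 high; origin under its centre
- pot: Bystander: small fired-clay bowl, 80 across and 45 high; origin under its centre
- batten: Bystander: wooden batten lying flat, 250 (its x) by 40 by 12; origin under its centre

How it is judged:
By the outcome, as a careful person would: the job done as asked, in the order asked, and still so for the second after the job is handed in, while the arm keeps its last pose, push and grip.
It also fails if it takes over 72 s, if anything falls off the work surface, if the arm or the gripper's body presses on something with over 40 N, if the wrist force passes 120 N, or if a joint passes its speed limit or range.

## Working session

There is one attempt and no reset: what is moved stays moved. The work goes in short steps, Python scripts to look and compute and a tool call to move; the robot and the scene stay as the last step left them, time stands still between calls to the robot, and variables do not carry over. Pictures are saved under pics/ and viewed, at most 10 in all, crops included, and the job is handed in when it is done.

```bash
ls; mkdir -p pics; python3 - <<'E'
from workcell import env, readout, snapshot, camera_info, hand_in
import cv2,numpy as np
o=readout.get_obs();print(o['time'],o['tcp_pos'],o['ee_rot'],o['wrist_force'],o['gripper_width'])
for n in('top','side'):
    cv2.imwrite(f'pics/{n}0.png',snapshot(n)[:,:,::-1])
    c=camera_info(n);print(n,{k:np.round(v,4).tolist() for k,v in c.items()})
E
```

```text
pics
workcell.py
0.0 [ 0.27205425 -0.53444718  0.22149872] [[ 8.91194810e-01  4.53620160e-01 -7.49537679e-04]
 [ 4.53620754e-01 -8.91192995e-01  1.80457197e-03]
 [ 1.50607495e-04 -1.94823102e-03 -9.99998091e-01]] [-0.22335899  0.49370645 -0.43828563] 1.0002177126885954
top {'fx': 575.1049, 'fy': 575.1049, 'cx': 322.3081, 'cy': 226.8506, 'R': [[0.0211, -0.9998, -0.0032], [-0.9919, -0.0206, -0.125], [0.1249, 0.0058, -0.9922]], 't': [-0.0045, 0.5704, 0.82]}
side {'fx': 516.0056, 'fy': 516.0056, 'cx': 320.3105, 'cy': 243.5176, 'R': [[-0.9729, -0.2306, -0.0191], [-0.1031, 0.506, -0.8563], [0.2071, -0.8311, -0.5161]], 't': [0.5611, 0.1096, 0.6305]}
```

View pics/top0.png

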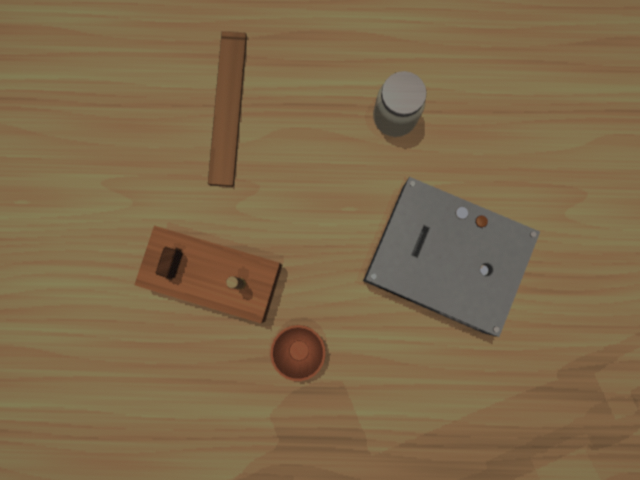

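View pics/side0.png

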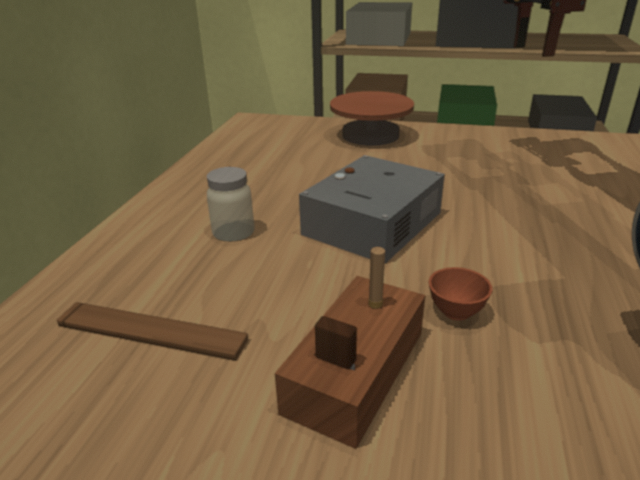

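The top view shows the tool block on the left, with the key near (168,263) and the stylus near (235,283). The box is on the right, with its slot near (421,241) and hole near (486,270). The side view confirms the key and stylus stand upright in the block.

```bash
cat > h.py <<'E'
from workcell import env, readout, snapshot, camera_info, hand_in
import cv2,numpy as np
def ray(c,uv,z):
    R=np.array(c['R']);t=np.array(c['t']);o=-R.T@t
    d=R.T@np.array([(uv[0]-c['cx'])/c['fx'],(uv[1]-c['cy'])/c['fy'],1]);return o+d*(z-o[2])/d[2]
def proj(c,X):
    p=np.array(c['R'])@np.array(X)+np.array(c['t']);return np.array([c['fx']*p[0]/p[2]+c['cx'],c['fy']*p[1]/p[2]+c['cy']])
def cons(mask,roi,amin=20):
    x0,y0,x1,y1=roi;m=np.zeros_like(mask);m[y0:y1,x0:x1]=mask[y0:y1,x0:x1]
    cs,_=cv2.findContours(m,cv2.RETR_EXTERNAL,cv2.CHAIN_APPROX_NONE)
    return sorted([c for c in cs if cv2.contourArea(c)>amin],key=cv2.contourArea,reverse=True)
E
python3 - <<'E'
from h import *
im=cv2.imread('pics/top0.png');c=camera_info('top');g=im.max(2)
hsv=cv2.cvtColor(im,cv2.COLOR_BGR2HSV)
print('box px',im[255,450],'slot',im[241,421],'key',im[258,165],im[265,177],'block',im[275,205],'sty',im[282,232],'btn',im[270,484])
def rep(n,cs,z):
    for k in cs[:2]:
        r=cv2.minAreaRect(k);b=cv2.boxPoints(r);P=np.array([ray(c,p,z)[:2] for p in b])
        e=[P[1]-P[0],P[2]-P[1]];L=[np.linalg.norm(v) for v in e];v=e[int(np.argmax(L))]
        print(n,np.round(r[0],1),np.round(P.mean(0),4),'size',np.round(L,4),'long ang',round(np.degrees(np.arctan2(v[1],v[0]))%180,1))
rep('slot',cons((g<45).astype(np.uint8),(405,220,440,262)),.075)
grey=((hsv[...,1]<50)&(g>55)).astype(np.uint8)
rep('box',cons(grey,(350,170,550,345),2000),.075)
rep('keydark',cons((g<45).astype(np.uint8),(150,240,190,285)),.105)
blk=((hsv[...,1]>125)&(g>45)).astype(np.uint8)
rep('block',cons(blk,(125,215,295,330),2000),.06)
cv2.imwrite('pics/c1.png',np.hstack([cv2.resize(im[220:330,130:290],None,fx=2.5,fy=2.5,interpolation=2),cv2.resize(im[220:330,400:500],None,fx=2.5,fy=2.5,interpolation=2)]))
E
```

```text
box px [ 97 102 103] slot [36 37 37] key [29 41 64] [12 15 26] block [ 52  82 128] sty [ 80 118 133] btn [141 136 135]
slot [420.2 241.1] [ 0.5481 -0.1316] size [0.0425 0.0057] long ang 157.7
box [452.5 257. ] [ 0.5275 -0.1769] size [0.1642 0.2052] long ang 67.9
keydark [174.5 264. ] [0.5068 0.2064] size [0.0404 0.0109] long ang 164.5
block [208.1 274.2] [0.4961 0.1696] size [0.0928 0.1977] long ang 74.5
```

View pics/c1.png

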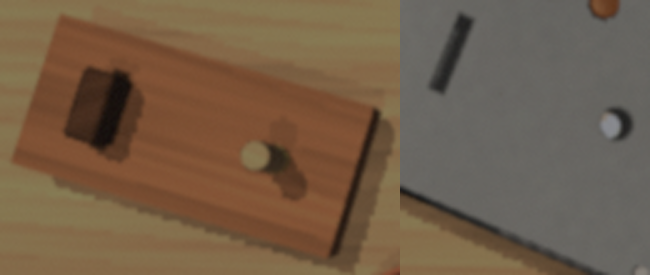

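The crop shows the top of the key grip at about px (166,262), the stylus top at about (232.4,282) and the hole centre at about (486.4,269.6).

```bash
python3 - <<'E'
from h import *
c=camera_info('top')
k=ray(c,(166,262),.105);s=ray(c,(232.4,282),.135);h=ray(c,(486.4,269.6),.075)
sl=ray(c,(420.7,241.1),.075)
print('key',k,'sty',s,np.linalg.norm(k[:2]-s[:2]),'yaw',np.degrees(np.arctan2(*(k-s)[:2])))
print('slot',sl,'hole',h,np.linalg.norm(sl-h),'yaw',-np.degrees(np.arctan2(*(sl-h)[:2])))
w=camera_info('wrist');o=readout.get_obs();T=o['ee_rot'];R=np.array(w['R']);pos=-R.T@w['t']
print('wristcam in tool',T.T@(pos-o['tcp_pos']),'fwd in tool',T.T@R[2],'right',T.T@R[0],w['fx'],w['cx'],w['cy'])
d=np.array([k[0],k[1],.25])-o['tcp_pos'];print('to key tool axes',T.T@d, 'tool yaw',np.degrees(np.arctan2(T[1,0],T[0,0])))
E
```

```text
key [0.5092074 0.2181466 0.105    ] sty [0.48329354 0.1221004  0.135     ] 0.09948064957509174 yaw 15.099229123431046
slot [ 0.54804179 -0.13232748  0.075     ] hole [ 0.50972433 -0.22454394  0.075     ] 0.09986041871264358 yaw -22.56369076423969
wristcam in tool [ 0.07431737 -0.00056082 -0.16304057] fwd in tool [-2.69219982e-01  1.84247761e-04  9.63078692e-01] right [-8.91061994e-04  9.99999506e-01 -4.40399489e-04] 372.0621092885894 316.7366264550799 243.9036321418028
to key tool axes [ 0.55274718 -0.56325453 -0.02734845] tool yaw 26.972994682112443
```

Careful with the scale: shifts go in units of 5 mm and turns go in units of 10 degrees. That gives: -0.563 m is -112.6, 0.553 m is 110.6, 42 degrees is 4.2.

Request:
shift_gripper(
  motion="8 -8 -6 0.4 1\n110.6 -112.6 -6 4.2 1\n110.6 -112.6 -6 4.2 1\n110.6 -112.6 -6 4.2 1\n110.6 -112.6 -6 4.2 1\n110.6 -112.6 -6 4.2 1\n110.6 -112.6 -6 4.2 1\n110.6 -112.6 -6 4.2 1\n110.6 -112.6 -6 4.2 1\n110.6 -112.6 -6 4.2 1\n110.6 -112.6 -6 4.2 1\n110.6 -112.6 -6 4.2 1\n110.6 -112.6 -6 4.2 1\n110.6 -112.6 -6 4.2 1\n110.6 -112.6 -6 4.2 1\n110.6 -112.6 -6 4.2 1\n110.6 -112.6 -6 4.2 1",
)

```text
time: 2.22
tcp_pos: [0.5097, 0.2167, 0.2533]
ee_rot: [[0.965, -0.261, 0.001], [-0.261, -0.965, 0.0], [0.001, -0.001, -1.0]]
wrist_force: [0.1, -0.1, -0.9]
gripper_width: 0.999
gripper_force: 0.0
```

```bash
python3 - <<'E'
from h import *
c=camera_info('wrist');im=snapshot('wrist')[:,:,::-1];im=cv2.UMat(np.ascontiguousarray(im)).get()
cv2.imwrite('pics/w1.png',im);o=readout.get_obs();print(o['q'],o['tcp_pos'])
np.save('w1.npy',c,allow_pickle=True)
print('expected key top',proj(c,(.5092,.2181,.105)),'stylus top',proj(c,(.4833,.1221,.135)))
E
```

```text
[ 1.95343396e+01 -1.48245590e+00  7.42542228e+01 -3.57219218e-03
  1.07175269e+02  1.24646929e+02] [0.50964312 0.21687236 0.25319492]
expected key top [316.37483944 230.2135072 ] stylus top [443.47800718 238.96615841]
```

View pics/w1.png

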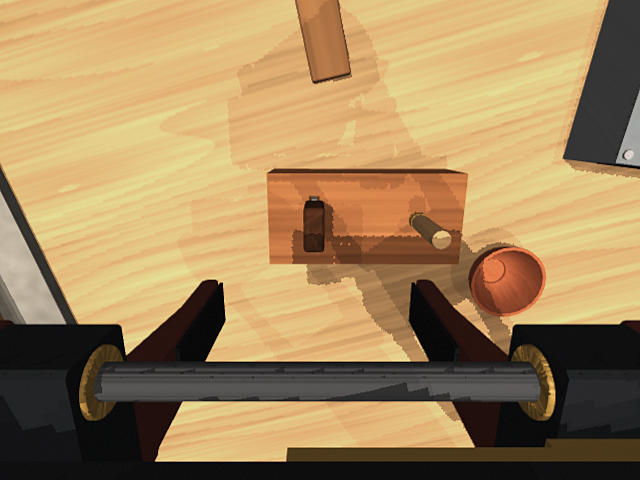

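The wrist view shows the key's top face centred near (314,228) and the stylus top near (441,240). Both are within about 2 mm of where the top camera put them, so I'm going down to the key.

To row units: 0.185 m is 37, 0.178 m is 35.6.

Request:
shift_gripper(
  motion="0 -0.2 8 0 1\n0 -0.2 18 0 1\n0 -0.2 26 0 1\n0 -0.2 32 0 1\n0 -0.2 35.6 0 1\n0 -0.2 37 0 1\n0 -0.2 37 0 1\n0 -0.2 37 0 0\n0 -0.2 37 0 0\n0 -0.2 37 0 0\n0 -0.2 37 0 0\n0 -0.2 37 0 0\n0 -0.2 37 0 0\n0 -0.2 37 0 0\n0 -0.2 37 0 0\n0 -0.2 37 0 0",
)

```text
time: 4.28
tcp_pos: [0.5098, 0.2188, 0.0676]
ee_rot: [[0.966, -0.259, -0.0], [-0.259, -0.966, 0.0], [-0.0, 0.0, -1.0]]
wrist_force: [0.3, 1.6, 0.5]
gripper_width: 0.204
gripper_force: 30.0
```

To row units: -0.135 m is -27, -0.12 m is -24.

Request:
shift_gripper(
  motion="0 0 -2 0 0\n0 0 -6 0 0\n0 0 -12 0 0\n0 0 -19 0 0\n0 0 -24 0 0\n0 0 -27 0 0\n0 0 -27 0 0",
)

```text
time: 5.15
tcp_pos: [0.5104, 0.219, 0.2045]
ee_rot: [[0.966, -0.259, 0.003], [-0.259, -0.966, 0.001], [0.002, -0.002, -1.0]]
wrist_force: [-0.8, 0.4, -1.3]
gripper_width: 0.206
gripper_force: 30.0
```

```bash
python3 - <<'E'
from h import *
im=snapshot('wrist')[:,:,::-1];cv2.imwrite('pics/w2.png',im)
o=readout.get_obs();T=o['ee_rot'];p=o['tcp_pos']
print(p,T.T@(np.array([.548,-.1323,p[2]])-p),'turn',22.56+np.degrees(np.arctan2(T[1,0],T[0,0])))
E
```

```text
[0.50996751 0.21887682 0.20284077] [ 1.27757949e-01  3.29316772e-01 -4.55341032e-05] turn 7.537358509383614
```

View pics/w2.png

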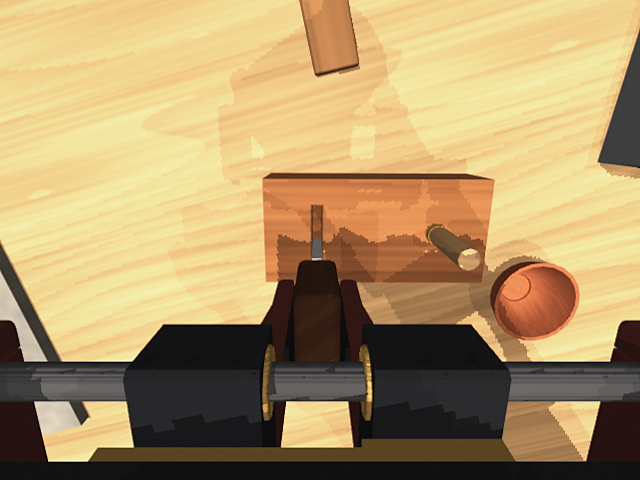

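The key is held upright and square in the fingers, and the stylus still stands at (469,260). Next I'll go to a viewing pose about 6 cm short of the slot.

```bash
python3 - <<'E'
from h import *
o=readout.get_obs();T=o['ee_rot'];p=o['tcp_pos']
print(T.T@(np.array([.4926,-.1093,.19])-p))
im=cv2.imread('pics/w1.png');c=np.load('w1.npy',allow_pickle=True).item()
for r in range(190,260,3): print(r,im[r,306:324:4].sum(1))
for u in((314.5,202),(314.5,252)):print(ray(c,u,.105))
E
```

```text
[0.06828439 0.32146639 0.01277291]
190 [376 383 378 377 430]
193 [387 384 388 392 385]
196 [390 215 270 251 387]
199 [386 141 423 167 384]
202 [28 61 55 63 20]
205 [51 64 64 69 56]
208 [110 123 127 119  98]
211 [166 177 169 165 150]
214 [168 171 167 185 126]
217 [144 164 162 155 120]
220 [161 172 146 146 113]
223 [163 150 145 140 113]
226 [146 149 138 144 132]
229 [156 139 152 154 139]
232 [162 159 169 174 134]
235 [ 96 105  98 105 107]
238 [112 123 107 101  93]
241 [116 120 126 102  73]
244 [112 115 116  99  69]
247 [103 103 102  98  72]
250 [ 83  90  87 102  55]
253 [269 272 276 314 270]
256 [213 217 218 217 217]
259 [235 230 236 232 238]
[0.53317596 0.21322603 0.105     ]
[0.49074956 0.22480775 0.105     ]
```

Request:
shift_gripper(
  motion="0.8 4 0 0.2 0\n2.8 13 0 0.5 0\n5.2 24 0 0.75 0\n7.8 36 0.8 0.75 0\n10.2 48 1.6 0.75 0\n12.2 57.6 2.4 0.75 0\n13.4 63 2.4 0.75 0\n13.66 64.3 2.4 0.75 0\n13.66 64.3 2.4 0.75 0\n13.66 64.3 2.4 0.75 0",
)

```text
time: 6.45
tcp_pos: [0.4924, -0.1085, 0.1905]
ee_rot: [[0.924, -0.382, -0.0], [-0.382, -0.924, 0.0], [-0.0, -0.0, -1.0]]
wrist_force: [-0.5, -1.0, -1.0]
gripper_width: 0.203
gripper_force: 30.0
```

```bash
python3 - <<'E'
from h import *
c=camera_info('wrist');im=np.ascontiguousarray(snapshot('wrist')[:,:,::-1]);cv2.imwrite('pics/w3.png',im)
np.save('w3.npy',c,allow_pickle=True);o=readout.get_obs();print(o['tcp_pos'])
print('exp slot',proj(c,(.548,-.1323,.075)),'hole',proj(c,(.5097,-.2245,.075)))
E
```

```text
[ 0.49254521 -0.1084141   0.1905642 ]
exp slot [318.93609321 158.75332255] hole [455.59013936 158.83617044]
```

View pics/w3.png

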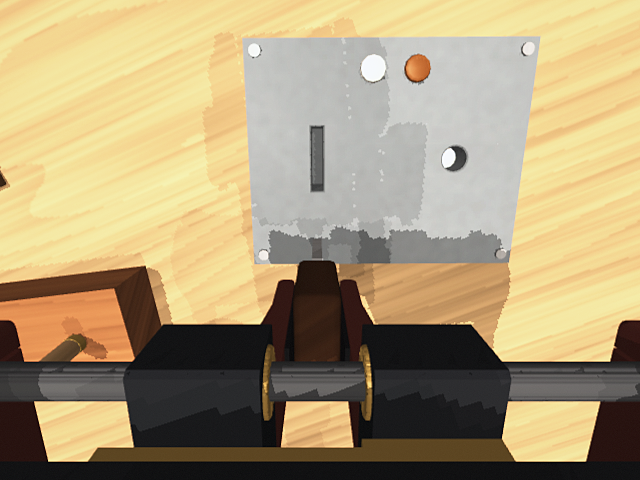

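The wrist view shows the slot centred near (317,158.5) and the hole near (454,158), which agrees with the earlier estimates. I'll refine these from the image.

```bash
python3 - <<'E'
from h import *
im=cv2.imread('pics/w3.png');c=np.load('w3.npy',allow_pickle=True).item();g=im.max(2)
k=cons((g<150).astype(np.uint8),(300,115,340,205))[0];r=cv2.minAreaRect(k);P=np.array([ray(c,p,.075)[:2] for p in cv2.boxPoints(r)])
print(r,P.mean(0),[np.linalg.norm(P[i+1]-P[i]) for i in(0,1)],[np.degrees(np.arctan2(*(P[i+1]-P[i])[::-1])) for i in(0,1)])
k=cons((cv2.absdiff(g,cv2.medianBlur(g,61))>18).astype(np.uint8),(432,140,478,178))[0]
(u,v),R=cv2.minEnclosingCircle(k);print(u,v,R,ray(c,(u,v),.075))
o=readout.get_obs();T=o['ee_rot'];p=o['tcp_pos'];S=P.mean(0)
print('shift to slot',T.T@(np.array([S[0],S[1],.13])-p),np.degrees(np.arctan2(T[1,0],T[0,0])))
E
```

```text
((317.0, 158.0), (66.0, 14.0), 90.0) [ 0.54853179 -0.13098943] [np.float64(0.00998898346662759), np.float64(0.04702756635688534)] [np.float64(-112.52332015405557), np.float64(157.7773991226416)]
453.9285583496094 157.54762268066406 14.619741439819336 [ 0.51104787 -0.22364606  0.075     ]
shift to slot [ 0.06037507 -0.00050257  0.06055381] -22.4498208990045
```

To row units: 0.06 m is 12, 0.08 m is 16.

Request:
shift_gripper(
  motion="2 0 0 0 0\n6 0 0 0 0\n10 0 2 0 0\n12 0 6 0 0\n12 0 9 0 0\n12 0 10.6 0 0\n12 0 10.6 0 0\n12 0 11.2 0 0\n12 0 12 0 0\n12 0 13 0 0\n12 0 14 0 0\n12 0 15 0 0\n12 0 16 0 0\n12 0 16 0 0",
)

```text
time: 8.25
tcp_pos: [0.5476, -0.1323, 0.1099]
ee_rot: [[0.924, -0.383, -0.001], [-0.383, -0.924, 0.0], [-0.001, 0.0, -1.0]]
wrist_force: [-1.1, -0.7, -0.2]
gripper_width: 0.202
gripper_force: 30.0
```

Request:
shift_gripper(
  motion="0 0 1.2 0 0\n0 0 2.4 0 0\n0 0 3.6 0 0\n0 0 4.6 0 0\n0 0 5.2 0 0\n0 0 5.5 0 0\n0 0 5.6 0 0\n0 0 5.6 0 0",
)

```text
time: 9.25
tcp_pos: [0.548, -0.1324, 0.0828]
ee_rot: [[0.924, -0.383, 0.0], [-0.383, -0.924, -0.0], [0.0, -0.0, -1.0]]
wrist_force: [0.1, -0.8, -0.9]
gripper_width: 0.201
gripper_force: 30.0
```

To row units: 0.0014 m is 0.28, 0.0007 m is 0.14.

Request:
shift_gripper(
  motion="0 0 0.14 0 0\n0 0 0.28 0 0\n0 0 0.28 0 0",
)

```text
time: 9.62
tcp_pos: [0.5481, -0.1324, 0.0826]
ee_rot: [[0.924, -0.383, 0.001], [-0.383, -0.924, -0.0], [0.001, -0.0, -1.0]]
wrist_force: [-2.4, 1.0, 5.7]
gripper_width: 0.202
gripper_force: 30.0
```

Contact came at the expected home height, so I'm releasing the key and moving up.

Request:
shift_gripper(
  motion="0 0 0 0 1\n0 0 0 0 1\n0 0 0 0 1\n0 0 0 0 1\n0 0 0 0 1\n0 0 0 0 1\n0 0 0 0 1\n0 0 -2 0 1\n0 0 -8 0 1\n0 0 -16 0 1\n0 0 -24 0 1\n0 0 -30 0 1\n0 0 -33 0 1\n0 0 -33 0 1",
)

```text
time: 11.38
tcp_pos: [0.5483, -0.1325, 0.2473]
ee_rot: [[0.924, -0.383, 0.002], [-0.383, -0.924, -0.001], [0.002, -0.0, -1.0]]
wrist_force: [0.9, -0.5, -0.4]
gripper_width: 0.997
gripper_force: 0.0
```

```bash
python3 - <<'E'
from h import *
cv2.imwrite('pics/w4.png',snapshot('wrist')[:,:,::-1]);cv2.imwrite('pics/s4.png',snapshot('side')[:,:,::-1])
a=cv2.imread('pics/w4.png');b=cv2.imread('pics/s4.png');cv2.imwrite('pics/v4.png',np.hstack([a[50:380,150:550],cv2.resize(b[130:295,250:450],(400,330))]))
o=readout.get_obs();T=o['ee_rot'];p=o['tcp_pos'];print(p,o['gripper_width'])
print(T.T@(np.array([.4833,.1225,.22])-p))
E
```

```text
[ 0.54764779 -0.13228824  0.24480069] 0.999400331756669
[-0.15699446 -0.21070402  0.02508617]
```

View pics/v4.png

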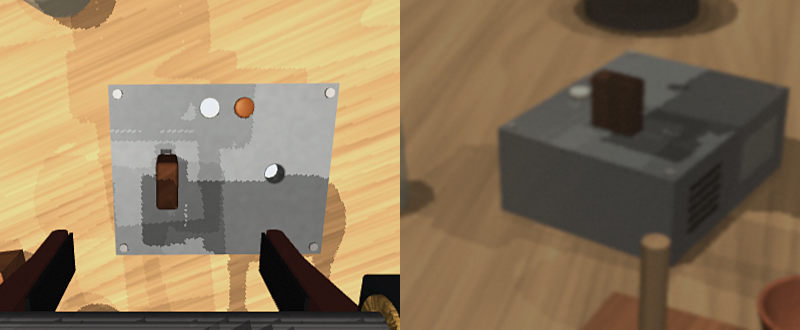

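The key stands home in the slot, with the underside of its grip flush on the box top. The reset hole is clear at crop px (274,173). Moving to hover over the stylus.

To row units: -0.211 m is -42.2, -0.195 m is -39.

Request:
shift_gripper(
  motion="-4 -5 0 0 1\n-11 -14.4 0 0 1\n-18 -24 1 0 1\n-24 -32 2 0 1\n-29 -39 4 0 1\n-31.4 -42.2 5 0 1\n-31.4 -42.2 5 0 1\n-31.4 -42.2 5 0 1",
)

```text
time: 12.48
tcp_pos: [0.4837, 0.1219, 0.2205]
ee_rot: [[0.924, -0.383, -0.001], [-0.384, -0.924, -0.001], [-0.001, 0.001, -1.0]]
wrist_force: [0.6, 0.0, -0.5]
gripper_width: 0.999
gripper_force: 0.0
```

```bash
python3 - <<'E'
from h import *
w=np.load('w1.npy',allow_pickle=True).item();print('w1 est',ray(w,(441,240),.135))
c=camera_info('wrist');im=np.ascontiguousarray(snapshot('wrist')[:,:,::-1]);np.save('w5.npy',c,allow_pickle=True)
cv2.imwrite('pics/w5.png',im)
u=proj(c,(.4833,.1225,.135));print(u,readout.get_obs()['tcp_pos']);x,y=u.astype(int)
cv2.imwrite('pics/w5c.png',cv2.resize(im[y-60:y+60,x-80:x+80],None,fx=4,fy=4,interpolation=0))
E
```

```text
w1 est [0.48298012 0.12411717 0.135     ]
[317.3574637  250.49966805] [0.48391323 0.12174855 0.22088798]
```

View pics/w5c.png

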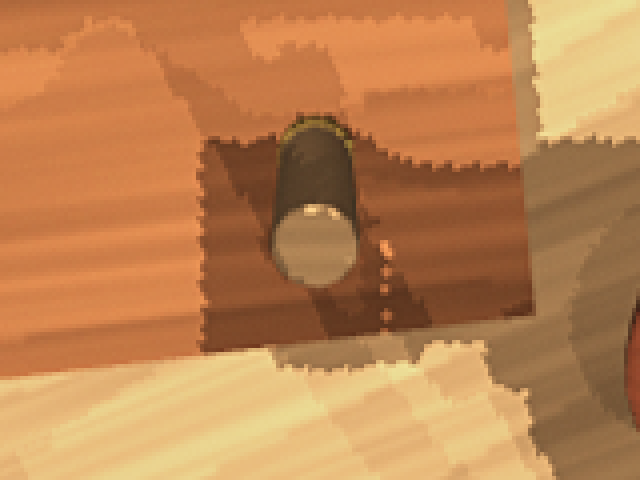

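The crop shows the stylus top centred at (316,252) in the full image, about 1 mm off the estimate. I'll correct by that, descend and grip.

To row units: 0.1345 m is 26.9, -0.001 m is -0.2.

Request:
shift_gripper(
  motion="-0.2 -0.2 4 0 1\n-0.2 -0.2 12 0 1\n-0.2 -0.2 20 0 1\n-0.2 -0.2 25 0 1\n-0.2 -0.2 26.9 0 1\n-0.2 -0.2 26.9 0 1\n-0.2 -0.2 26.9 0 0\n-0.2 -0.2 26.9 0 0\n-0.2 -0.2 26.9 0 0\n-0.2 -0.2 26.9 0 0\n-0.2 -0.2 26.9 0 0\n-0.2 -0.2 26.9 0 0\n-0.2 -0.2 26.9 0 0\n-0.2 -0.2 26.9 0 0\n-0.2 -0.2 26.9 0 0\n-0.2 -0.2 26.9 0 0",
)

```text
time: 14.52
tcp_pos: [0.4831, 0.124, 0.0866]
ee_rot: [[0.924, -0.383, -0.0], [-0.383, -0.924, -0.0], [-0.0, 0.0, -1.0]]
wrist_force: [-0.4, -0.1, -0.1]
gripper_width: 0.175
gripper_force: 30.0
```

To row units: 0.311 m is 62.2, 0.1587 m is 31.74.

Request:
shift_gripper(
  motion="0 0 -2 0 0\n0 0 -7 0 0\n0 0 -14 0 0\n0 0 -21 0 0\n0 0 -25.6 0 0\n0 0 -27 0 0\n1.6 3.2 -27 0 0\n5.4 10.4 -27 0 0\n10.2 20 -27 0 0\n15.4 30 -27 0 0\n20.4 40 -27 0 0\n25.6 50 -27 0 0\n29.4 57.6 -27 0 0\n31.2 61.2 -27 0 0\n31.74 62.2 -27 0 0\n31.74 62.2 -24 0 0\n31.74 62.2 -21 0 0\n31.74 62.2 -18 0 0\n31.74 62.2 -18 0 0\n31.74 62.2 -18 0 0",
)

```text
time: 17.02
tcp_pos: [0.5108, -0.2238, 0.177]
ee_rot: [[0.924, -0.383, 0.0], [-0.383, -0.924, -0.0], [0.0, 0.0, -1.0]]
wrist_force: [0.4, -0.1, 0.2]
gripper_width: 0.18
gripper_force: 30.0
```

```bash
python3 - <<'E'
from h import *
o=readout.get_obs();T=o['ee_rot'];p=o['tcp_pos'];print(p)
s=snapshot('side')[:,:,::-1];c=camera_info('side');cv2.imwrite('pics/s6.png',s)
tip=p+T[:,2]*.0766
for n,X in dict(tip=tip,orig=tip-T[:,2]*.05,hole=(.5106,-.224,.075)).items():print(n,np.round(X,4),proj(c,X))
x,y=proj(c,tip).astype(int);print(x,y)
s=np.ascontiguousarray(s[y-60:y+60,x-60:x+60]);t=snapshot('top')[:,:,::-1];ct=camera_info('top')
for n,X in dict(tip=tip,hole=(.5106,-.224,.075)).items():print('top',n,proj(ct,X))
xt,yt=proj(ct,tip).astype(int);t=np.ascontiguousarray(t[yt-50:yt+70,xt-60:xt+60])
cv2.imwrite('pics/v6.png',np.hstack([cv2.resize(s,(400,400)),cv2.resize(t,(400,400))]))
E
```

```text
[ 0.51075905 -0.22384417  0.17703634]
tip [ 0.5108 -0.2239  0.1004] [387.82051465 159.16183097]
orig [ 0.5108 -0.2238  0.1504] [389.30884333 130.43225767]
hole [ 0.5106 -0.224   0.075 ] [387.22068777 173.10941661]
387 159
top tip [491.11215385 267.85062898]
top hole [486.00326438 268.96785387]
```

View pics/v6.png

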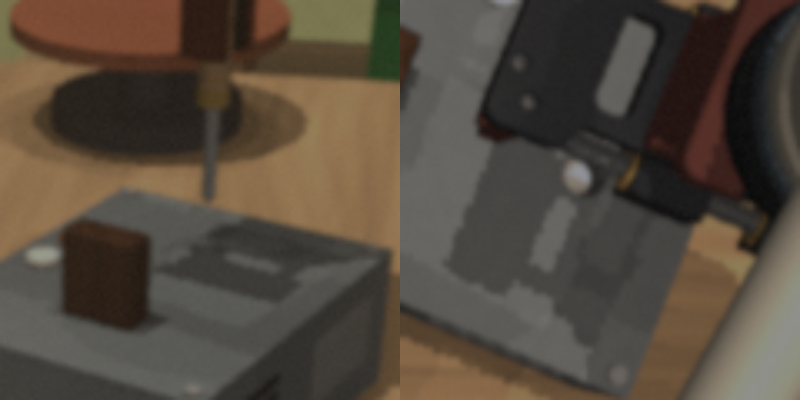

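The side view puts the tip at px (389.4,158.4), directly above the hole area and vertical, and the key is still home. I'll find the hole in the first side picture and compare the two in the same camera.

```bash
python3 - <<'E'
from h import *
c=camera_info('side');g=cv2.imread('pics/side0.png').max(2).astype(int);g6=cv2.imread('pics/s6.png')
print(g[167:181,378:402]);print(g6[150:161,380:398].sum(2)//3)
E
```

```text
[[ 97  98  97  97  96  98  96  98  97  98  98  96  99  96  98  97  96  98
   97  98  97  97  98  98]
 [ 96  99  98  96  98  97  97  96  96  97  99  96  97  97  96  98  96  97
   98  98  98  98  96  97]
 [ 98  98  97  98  96  97  98  97  97  97  97  98  96  97  98  97  96  96
   96  97  98  98  98  98]
 [ 95  96  98  98  97  97  97  98  97  95  96  97  99  98  99  97  96  98
   98  97  97  97  98  98]
 [ 97  97  98  96  96  94  91  89  88  91  90  92  93  93  95  94  96  97
   98  96  97  97  98  99]
 [ 97  97  97  95  94  91  81  76  72  69  72  74  75  78  77  84  91  96
   97  98  98  97  97  99]
 [ 97  97  98  97  94  83  71  61  59  59  59  62  62  63  64  69  82  92
   96  98  99  98  96  97]
 [ 97  96  95  97  95  90  79  67  66  61  64  65  65  65  65  72  85  92
   96  97  97  99  99  98]
 [ 98  97  98  96  95  94  92  87  81  76  75  77  78  80  83  86  91  96
   98  96  99  99  97  98]
 [ 97  96  97  95  97  96  97  96  94  92  90  92  92  93  94  95  97  97
   97  98  98  99  99 101]
 [ 97  96  98  96  96  96  96  98  97  97  97  99  97  97  99  99  99  98
   98  99  97  9
[... 440 characters left out ...]
 97 106 110 111 113 111]
 [115 118 113 112 112 111 106  92  74  64  71  85 100 108 110 110 114 112]
 [117 115 115 112 114 112 105  88  69  66  70  86 102 109 110 112 112 113]
 [116 116 114 115 114 112 103  87  69  65  72  85 102 110 110 111 111 112]
 [117 115 115 113 113 112 104  86  68  67  72  85 102 108 112 110 113 110]
 [116 117 114 115 114 110 103  86  70  68  74  86 103 107 110 110 112 111]
 [115 116 114 113 113 109 103  85  71  65  73  87 101 109 109 111 113 113]
 [108 109 109 109 108 106 103  91  77  71  77  93 104 108 111 112 112 113]
 [ 97  98  99 101 102 101 101  96  86  82  90 102 108 110 110 109 114 113]
 [ 92  94  95  96  94  92  94  95  92  92  97 103 104 106 110 111 113 113]]
```

In the side camera the tip (389.2) lines up with the hole (388.9) to under 1 mm, so I'm going down.

Request:
shift_gripper(
  motion="0 0 1.2 0 0\n0 0 2.8 0 0\n0 0 4.2 0 0\n0 0 5.2 0 0\n0 0 6.2 0 0\n0 0 7.2 0 0\n0 0 8.2 0 0\n0 0 8.6 0 0\n0 0 8.6 0 0",
)

```text
time: 18.25
tcp_pos: [0.5106, -0.2241, 0.1336]
ee_rot: [[0.924, -0.383, -0.0], [-0.383, -0.924, 0.0], [-0.0, -0.0, -1.0]]
wrist_force: [0.5, -0.2, -0.8]
gripper_width: 0.176
gripper_force: 30.0
```

To row units: 0.0085 m is 1.7, 0.008 m is 1.6.

Request:
shift_gripper(
  motion="0 0 0.4 0 0\n0 0 0.8 0 0\n0 0 1.2 0 0\n0 0 1.6 0 0\n0 0 1.7 0 0\n0 0 1.7 0 0",
)

```text
time: 19.0
tcp_pos: [0.5108, -0.2242, 0.1257]
ee_rot: [[0.924, -0.383, 0.001], [-0.383, -0.924, -0.0], [0.001, 0.0, -1.0]]
wrist_force: [-0.2, 0.3, 3.1]
gripper_width: 0.174
gripper_force: 30.0
```

To row units: 0.0016 m is 0.32, 0.0008 m is 0.16.

Request:
shift_gripper(
  motion="0 0 0.16 0 0\n0 0 0.32 0 0\n0 0 0.32 0 0\n0 0 0.32 0 0",
)

```text
time: 19.5
tcp_pos: [0.511, -0.2243, 0.1249]
ee_rot: [[0.924, -0.383, 0.001], [-0.383, -0.924, -0.001], [0.002, 0.0, -1.0]]
wrist_force: [-1.3, 1.0, 8.2]
gripper_width: 0.173
gripper_force: 30.0
```

To row units: 0.0015 m is 0.3, 0.0008 m is 0.16.

Request:
shift_gripper(
  motion="0 0 0.16 0 0\n0 0 0.3 0 0\n0 0 0.3 0 0\n0 0 0.3 0 0",
)

```text
time: 20.0
tcp_pos: [0.5111, -0.2244, 0.1246]
ee_rot: [[0.924, -0.383, 0.003], [-0.383, -0.924, -0.001], [0.003, 0.0, -1.0]]
wrist_force: [-1.4, 0.6, 12.5]
gripper_width: 0.174
gripper_force: 30.0
```

```bash
python3 - <<'E'
from h import *
t=snapshot('top')[:,:,::-1];s=snapshot('side')[:,:,::-1]
cv2.imwrite('pics/v9.png',np.vstack([cv2.resize(t,(400,300)),cv2.resize(s,(400,300))]))
o=readout.get_obs();print(o['wrist_force'],o['tcp_pos'])
E
```

```text
[-1.61202667  1.0172208  12.45198213] [ 0.51115769 -0.22433353  0.12462002]
```

View pics/v9.png

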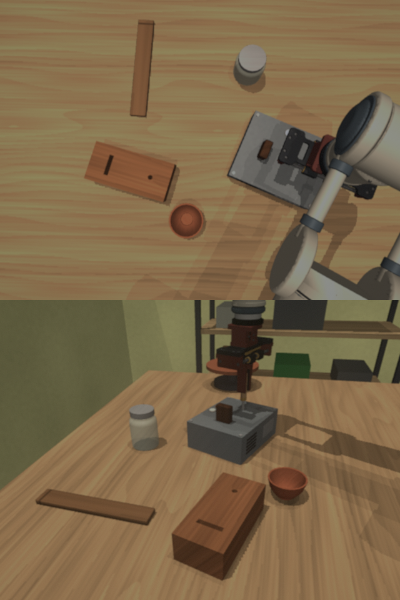

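The last picture shows the key seated, the stylus in the hole pressing at about 12 N, and the jar, pot and batten where they started. Handing in.

```bash
python3 -c "
from workcell import env, readout, snapshot, camera_info, hand_in
print(hand_in())"
```

```text
the job is handed in; nothing more can be done
None
```

The job is handed in at about 20 s: the key sits fully home in the slot and is released, and the gripped stylus holds the reset button against its stop at about 12 N; the jar, pot and batten look unmoved, and no verdict was returned.

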